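# Slide the sealant cartridge into its rack and shut the bar

## Robot

A 6-joint arm with a two-finger parallel gripper is mounted at the origin on a cart in front of the work surface, level with it; the furniture and walls round the work are solid. World frame = base frame: x ahead of the robot, y to its left, z up, the work surface at z = 0. Lengths are in m, angles in rad, forces in N, time in s.
With the tool pointing down it reaches from about 0.375 to 0.975 m from the base axis. Payload 3.8 kg.
Tool frame: the origin (TCP) lies between the finger pads; the fingertips stand 25 mm ahead of it and the grasp point (between the pads) lies 6 mm ahead of it; z points along the fingers, y is the line along which they close (so a half turn about z gives the same grasp; the last joint's range is limited). The gripper opens to 85 mm and grips with 20 to 120 N. Pads are 22 mm wide; open, the fingers measure 114 mm over their backs; the gripper's body (76 mm by 85 mm) begins 54 mm behind the grasp point. The pads swing forward as they close: fully open they stand 13 mm farther back than shut.
Start: joints at [-1.29, 0.264, 1.604, -0, 1.274, -0.037], TCP at [0.211, -0.641, 0.256] pointing down, gripper open.
Joint ranges: [-2.63, 2.63], [-0.94, 2.18], [0.31, 2.57], [-1.31, 4.45], [0, 2.66], [-2.55, 2.55]. Speed limits (rad/s): [2.57, 2.57, 3.14, 3.14, 3.14, 3.14].

## Interface

Orientations are given as a unit quaternion [w, x, y, z].
In Python, from rig import env gives the robot as it stands.
- The arm moves only by the tool jog_arm, never from a script. Its argument "motion" is a list of rows, each a list of 7 numbers: the opening, from 0 (shut) to 1 (fully open), then the shift along the tool's x, y, z in units of 40 mm (1.0 is 40 mm), then the turn, a rotation vector about the tool's x, y, z in degrees. A call has 1 to 12 rows; each row shifts and turns the commanded pose from where the row before left it, along the tool's axes as they then stand; what a row does not reach is not made up. A row lasts 1/8 s, in which the tool goes at most 62.5 mm and 10.7 degrees, less where a joint would pass 70% of its speed; a pose out of reach is approached as far as the arm can. A call is refused whole if a number of a shift passes 1 or a number of a turn 10.7, either way. A call with a gripper value outside its range is refused whole. The fingers move at their own pace and stop on an object; "force" is the grip in N (left out, the last holds). Time passes only in rows, so rows that do not move let the fingers close. It gives the time, the measured TCP pose, the force, the opening and the grip force at its end, in the units of the state.
- env.get_obs(): the state, without advancing time (a new reading comes with each control period).
- env.grab_frame(name): name is "scene" or "top" or "wrist"; returns a dict with "pixels" (400x640x3 uint8, red, green, blue), "z_map" (400x640 float32, m along the optical axis (not along the pixel's ray), 0 where there is no reading), "camera_matrix" (3x3 intrinsics, pixels), "rvec" (rotation vector, rad) and "tvec" (3), from world to camera coordinates, as OpenCV has them. Camera axes: x right, y down, z forward; pixel columns grow to the right and rows downward; lengths in m; the calibration is good to about 2 mm. A picture is of the moment at which its call begins.
- env.finish_job(): hands the job in; it is judged then, once.
Trained networks look in a picture, given as the dict that the camera call returned (one of the last four; its "shot" number tells which), for a name from the list of things; names that differ only in an ending like _2 or _b are one class to them, and where a whole thing is asked for, a point or a joint stands for the part that bears it (a point fixed in the world has none). Each returns a list of dicts, best first, with "score" (0 to 1); they miss things now and then, are a little off and sometimes report something else, mostly with a low value. They report only what shows in the picture. A call takes as long as a camera call. They do not tell look-alikes from the thing itself.
- env.outline_of(query, picture): "mask" (400x640 bool, what is visible of it) and "rect" ([left, top, width, height] as shares, 0 to 1, of the picture: columns of its width, rows of its height, round what is visible of it).
- env.spot_point(query, picture): "position" ([column, row] as shares, 0 to 1, of the picture: columns of its width, rows of its height: a listed point, or the origin of a listed thing).
The state is a dict: "clock": time; "qpos": joint angles; "joint_velocities": joint speeds; "tau": joint torques, N m; "tool_pos": TCP position; "tcp_rot": TCP orientation; "force": force on the tool from outside, world axes, zero at the start; "torque": the same for the moment, N m; "grip_width": opening from 0.0 (shut) to 1.0 (fully open); "finger_force": force on a finger pad.
Only numpy, scipy, OpenCV 4.12 (cv2) and the standard library are available. Lean on these libraries where they do the work, as an engineer would, in place of code of your own. Each camera call takes 0.05 s, during which the arm holds its last target. There are 200 camera calls.

## Task

Put the sealant cartridge that stands on the open worktop away in the empty bay of the plywood rack without picking it up: with the fingertips, push it low on its body so that it slides along upright, into the bay and fully home against the rack's back. Then push the rack's swinging steel bar fully shut across the front to keep it in. Work gently, do not pinch or lift anything, and leave the aerosol can in its bay and the other things where they are.

Things in the scene. Friction and masses are not known exactly. Their poses are not given: they have to be found in the camera images.
- cartridge: Sealant cartridge to put away (not the one in the clutter far right): tube 48 to 50 mm across, 227 mm high, slim nozzle on top up to 311 mm; 0.2 to 0.33 kg. Stands loose on the worktop; origin at the centre of its underside, z up its axis. Pushed at 30 mm above the worktop or lower it slides; from about 45 mm up it tips over.
- rack: Plywood rack fixed on the worktop, 150 mm wide, 150 mm high, bays open in front and underneath. Origin on the worktop midway between the two bays; x points into the bays, y along the front, z up. Bays are 62 mm wide, centred at y = +35 mm (empty) and -35 mm (aerosol). Face of the back board at x = +26 mm; divider and cheeks (8 and 9 mm thick, up to 125 mm high) reach forward to x = -16 mm.
- bay_home (a point): Point on the worktop in the empty bay, at x = 0, y = +35 mm of the rack's frame, axes as the rack's. The cartridge is home when its underside's centre is here or up to 2 mm beyond in x (against the back board). The bar's thin steel brackets stand out in front of the rack's ends (|y| = 75 to 93 mm, to x = -42 mm, 77 to 116 mm high).
- rack_bar (a joint): Angle of the rack's retaining bar about its upright pivot, rad: 0 is fully shut (across the front of both bays, in its catch, 4 mm clear of a cartridge that is home), 1.57 sticks straight out from the front, 2.0 is the open stop. Friction holds it where it is left; about 0.2 N at its tip moves it. To shut it, push round its outer side, the side away from the empty bay.
- bar_tip (a point): Free end of the bar: a straight level steel rod, 8 mm thick, with a 13 mm thick black rubber sleeve on its last 38 mm, centre line 95 mm above the worktop. Pivot at x = -33, y = -85 mm of the rack's frame, 188 mm from the tip; at angle a the tip is at x = -33 - 188 sin a, y = -85 + 188 cos a (mm) in the rack's frame.
- aerosol: Aerosol can, 52 mm across, 161 mm high, standing in the other bay (y = -35 mm of the rack); leave it. Origin at the centre of its underside.
- tee: Brass pipe tee lying on the worktop, 44 x 64 x 27 mm, leave it. Origin at the centre of its underside.
- black_tape: Roll of black tape lying flat, 62 mm across, 19 mm high, leave it. Origin at the centre of its underside.
- measure: Tape measure standing on its base, 40 x 81 x 67 mm, leave it. Origin at the centre of its underside.
- tin: Small paint tin, 77 mm across, 76 mm high, leave it. Origin at the centre of its underside.
- brush: Paint brush lying flat, 51 x 212 x 17 mm, leave it. Origin under its middle.
- offcut: Piece of copper pipe lying near the front edge, 15 mm thick, 150 mm long, leave it. Origin under its middle.
- little_spray: Small trigger spray bottle, 61 x 36 x 157 mm, leave it standing. Origin at the centre of its underside.
Things that resemble listed ones, but are neither listed nor needed, are in the scene too. Several things have the shape of the rack; the one meant has the colours described above.

How it is judged:
On the way, in this order (a step that is already met when the one before it is completed fails the run):
1. the cartridge stands upright in the empty bay, home against the rack's back, the bar not yet shut (x of cartridge in the frame of bay_home above -0.0035 m and y of cartridge in the frame of bay_home between -0.012 and 0.012 m and angle between cartridge's own z axis and vertical below 0.05 rad and value of joint rack_bar above 0.3 rad), for 0.2 s.
2. the bar is fully shut (value of joint rack_bar below 0.04 rad), for 0.2 s.
At the end, for the whole second after the job is handed in: The cartridge stands at rest and upright (within 0.05 rad) on the worktop in the formerly empty bay, its underside's centre no more than 3.5 mm short of the home point and within 12 mm of it sideways, and the bar is shut to within 0.05 rad (x of cartridge in the frame of bay_home above -0.0035 m and y of cartridge in the frame of bay_home between -0.012 and 0.012 m and height (world z) of cartridge below 0.004 m and angle between cartridge's own z axis and vertical below 0.05 rad and linear speed of cartridge below 0.02 m/s and value of joint rack_bar below 0.05 rad); the robot touches nothing.
It fails at once if the cartridge is tipped more than 0.2 rad (angle between cartridge's own z axis and vertical above 0.2 rad).
It fails at once if the cartridge is lifted off the worktop (height (world z) of cartridge above 0.01 m).
It fails at once if the cartridge or the bar is pinched or pressed with more than 30 N (contact force between the fingers and cartridge above 30 N or contact force between the fingers and rack_bar above 30 N).
It fails at once if the aerosol can is pushed about or tipped (distance of aerosol from where it was at the start of the episode above 0.015 m or angle between aerosol's own z axis and vertical above 0.2 rad).
It fails at once if something else on the worktop is disturbed (distance of any of tee, black_tape, measure, tin, brush, offcut, little_spray from where it was at the start of the episode above 0.03 m or angle between little_spray's own z axis and vertical above 0.3 rad).
It also fails if it takes over 72 s, if anything falls off the work surface, if the arm or the gripper's body presses on something with over 40 N, if the wrist force passes 120 N, or if a joint passes its speed limit or range.

## Working session

There is one attempt and no reset: what is moved stays moved. The work goes in short steps, Python scripts to look and compute and a tool call to move; the robot and the scene stay as the last step left them, time stands still between calls to the robot, and variables do not carry over. Pictures are saved under pics/ and viewed, at most 11 in all, crops included, and the job is handed in when it is done.

Besides the shell and the picture viewer there is one more tool, called after "Call:" as name(argument=value, ...), one argument or row to a line, values as JSON. jog_arm: Moves the arm, as the interface text tells. Its arguments: {"type":"object","properties":{"motion":{"type":"array","items":{"type":"array","items":{"type":"number"}}},"force":{"type":"number"}},"required":["motion"]}

```bash
mkdir -p pics
cat > h.py <<'E'
import numpy as np, cv2
from rig import env
def cam(p):
    R=cv2.Rodrigues(np.array(p["rvec"],float))[0]; return np.array(p["camera_matrix"],float),R,np.array(p["tvec"],float).ravel()
def cloud(p):
    K,R,t=cam(p); z=p["z_map"].astype(float); v,u=np.mgrid[:400,:640]
    c=np.stack([(u-K[0,2])/K[0,0]*z,(v-K[1,2])/K[1,1]*z,z],-1)
    return (c-t)@R
def onplane(p,uv,h):
    K,R,t=cam(p); d=R.T@np.linalg.inv(K)@np.array([uv[0],uv[1],1.]); c=-R.T@t
    return c+d*(h-c[2])/d[2]
def proj(p,X):
    K,R,t=cam(p); q=K@(R@np.array(X,float)+t); return q[:2]/q[2]
def save(p,name,crop=None,s=1):
    im=p["pixels"][...,::-1]
    if crop: im=im[crop[1]:crop[3],crop[0]:crop[2]]
    cv2.imwrite("pics/"+name,cv2.resize(im,None,fx=s,fy=s,interpolation=cv2.INTER_CUBIC))
E
python3 - <<'E'
from h import *
a=env.grab_frame("scene");b=env.grab_frame("top")
save(a,"scene.png");save(b,"top.png")
for n,p in(("scene",a),("top",b)):
    X=cloud(p)
    print(n,(-cam(p)[1].T@cam(p)[2]).round(3))
    for q in ["cartridge","rack","rack_bar","aerosol"]:
        for d in env.outline_of(q,p)[:4]:
            m=d["mask"]&(p["z_map"]>0); r=np.array(d["rect"])*[640,400,640,400]
            print(q,round(d["score"],2),r.round(),np.median(X[m],0).round(3),X[m][:,2].max().round(3))
    for q in ["cartridge","rack","bay_home","bar_tip","aerosol","tee","black_tape","measure","tin","brush","offcut","little_spray"]:
        print(q,[(round(d["score"],2),(np.array(d["position"])*[640,400]).round(1),onplane(p,np.array(d["position"])*[640,400],.095 if q=="bar_tip" else 0).round(3)[:2]) for d in env.spot_point(q,p)[:3]])
E
```

```text
scene [0.023 0.866 0.72 ]
cartridge 0.93 [389. 108.  26.  99.] [0.433 0.056 0.138] 0.304
cartridge 0.43 [380. 231.  27.  26.] [0.329 0.23  0.044] 0.069
rack 0.94 [301. 168.  74. 103.] [0.439 0.357 0.088] 0.152
rack 0.71 [390. 106.  24. 101.] [0.434 0.056 0.137] 0.307
rack 0.44 [379. 228.  27.  28.] [0.328 0.231 0.045] 0.069
rack_bar 0.64 [198. 268.  61.  50.] [0.472 0.632 0.099] 0.115
rack_bar 0.62 [338. 181.   4.   7.] [0.538 0.2   0.099] 0.1
aerosol 0.84 [310. 189.  21.  22.] [0.488 0.32  0.15 ] 0.164
cartridge [(0.88, array([395. , 197.9]), array([0.451, 0.028]))]
rack [(0.94, array([329. , 245.7]), array([0.465, 0.32 ])), (0.8, array([216.4, 326.1]), array([0.484, 0.666]))]
bay_home [(0.79, array([339.4, 255.9]), array([0.422, 0.33 ])), (0.78, array([230.3, 335. ]), array([0.446, 0.659]))]
bar_tip [(0.58, array([362.1, 171.7]), array([0.533, 0.1  ])), (0.56, array([257.6, 318.7]), array([0.38, 0.63])), (0.36, array([392.9, 249.8]), array([0.292, 0.302]))]
aerosol [(0.18, array([236.7, 253.8]), array([0.62 , 0.505]))]
tee [(0.64, array([365.5, 168.7]), array([ 0.613, -0.038]))]
bl
[... 1307 characters left out ...]
), array([0.427, 0.324]))]
bar_tip [(0.72, array([190.5, 248.5]), array([0.386, 0.632]))]
aerosol [(0.73, array([310.5, 213.3]), array([0.495, 0.321]))]
tee [(0.65, array([434.2, 180.4]), array([ 0.599, -0.038]))]
black_tape [(0.63, array([248.4, 215.3]), array([0.485, 0.498])), (0.31, array([308.8, 212.3]), array([0.497, 0.326]))]
measure [(0.87, array([347.6, 269.2]), array([0.338, 0.212]))]
tin [(0.74, array([245.9, 165.1]), array([0.631, 0.51 ]))]
brush [(0.57, array([292. , 269.7]), array([0.334, 0.369]))]
offcut [(0.65, array([398.5, 258.5]), array([0.371, 0.067])), (0.46, array([314.2, 225. ]), array([0.461, 0.309]))]
little_spray [(0.77, array([275.9, 148.2]), array([0.683, 0.425]))]
```

View pics/scene.png

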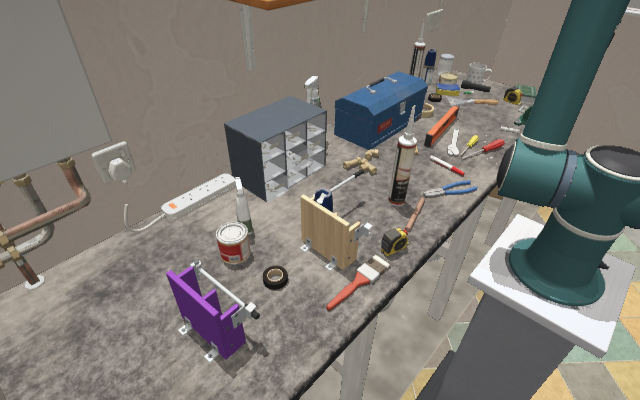

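View pics/top.png

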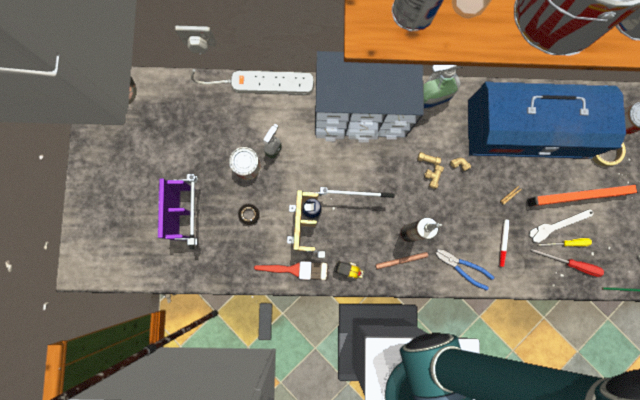

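The scene shows the plywood rack at scene px (329,232) and top px (308,222); the purple rack at top px (178,210) is only shaped like it. Cartridge candidates are the one standing open at scene (402,170) / top (415,231), and one in the far-right clutter at scene (418,60). I choose the first. Next I fit the geometry.

```bash
cat > fit.py <<'E'
from h import *
from scipy.optimize import least_squares
def circ(P,r=.0245):
    f=least_squares(lambda c:np.hypot(P[:,0]-c[0],P[:,1]-c[1])-r,P.mean(0)+[0,0.0],loss="soft_l1",f_scale=.002); return f.x
def cart(p,lo=.03,hi=.2,g=None):
    X=cloud(p); m=env.outline_of("cartridge",p)[0]["mask"]&(p["z_map"]>0)
    P=X[m]; P=P[(P[:,2]>lo)&(P[:,2]<hi)][:,:2]
    C=(-cam(p)[1].T@cam(p)[2])[:2]
    d=np.median(P,0)-C; x0=np.median(P,0)+d/np.linalg.norm(d)*.02
    f=least_squares(lambda c:np.hypot(P[:,0]-c[0],P[:,1]-c[1])-.0245,x0,loss="soft_l1",f_scale=.002); return f.x,len(P),abs(f.fun).mean()
E
python3 - <<'E'
from fit import *
a=env.grab_frame("scene");b=env.grab_frame("top")
save(b,"crop.png",(270,150,460,290),4)
A=cloud(a);B=cloud(b)
for n,p,X in(("scene",a,A),("top",b,B)):
    print(n,"cart",cart(p))
    ok=(p["z_map"]>0)
    top=ok&(X[...,2]>.142)&(X[...,2]<.158)&(abs(X[...,0]-.46)<.12)&(abs(X[...,1]-.35)<.05)
    P=X[top]; 
    # back-board top: exclude aerosol
    P=P[:,:2]; P=P[P[:,1]>.335] if n=="top" else P
    r=cv2.minAreaRect(P.astype(np.float32)); print("board top",len(P),r,cv2.boxPoints(r).round(3).tolist())
    ck=ok&(X[...,2]>.118)&(X[...,2]<.128)&(abs(X[...,0]-.46)<.12)&(abs(X[...,1]-.33)<.05)
    P=X[ck]
    for lo,hi in((.37,.41),(.44,.48),(.51,.55)):
        Q=P[(P[:,0]>lo)&(P[:,0]<hi)]
        if len(Q):print("cheek",len(Q),Q[:,:2].min(0).round(3),Q[:,:2].max(0).round(3),np.median(Q,0).round(3))
    bar=ok&(abs(X[...,2]-.097)<.012)&(X[...,0]>.49)&(X[...,0]<.6)&(X[...,1]>.03)&(X[...,1]<.29)
    Q=X[bar]; vx,vy,x0,y0=cv2.fitLine(Q[:,:2].astype(np.float32),cv2.DIST_HUBER,0,.01,.01).ravel(); s=(Q[:,:2]-[x0,y0])@[vx,vy]
    print("bar",len(Q),(vx,vy),(x0+vx*s.min(),y0+vy*s.min()),(x0+vx*s.max(),y0+vy*s.max()))
E
```

```text
Traceback (most recent call last):
  File "fit.py", line 6, in cart
    X=cloud(p); m=env.outline_of("cartridge",p)[0]["mask"]&(p["z_map"]>0)
                  ~~~~~~~~~~~~~~~~~~~~~~~~~~~~~^^^
IndexError: list index out of range
```

View pics/crop.png

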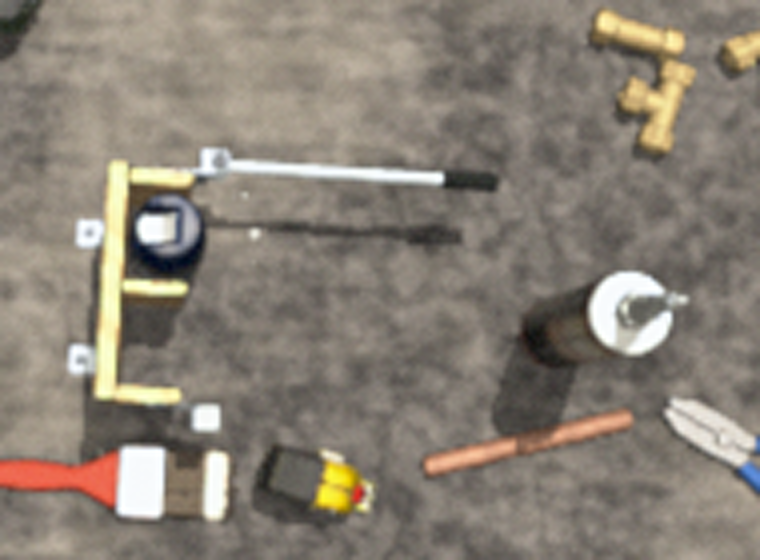

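The crop confirms it: plywood rack on the left with the aerosol can in its upper bay and the lower bay empty, the bar sticking out to the right to crop px (497,181), and the sealant cartridge at crop px (600,325). The networks miss the cartridge now and then, so I'll fit it from a region instead.

```bash
cat > fit.py <<'E'
from h import *
from scipy.optimize import least_squares
def cart(p,g,lo=.03,hi=.2,w=.05):
    X=cloud(p); P=X[(p["z_map"]>0)&(X[...,2]>lo)&(X[...,2]<hi)&(np.hypot(X[...,0]-g[0],X[...,1]-g[1])<w)][:,:2]
    f=least_squares(lambda c:np.hypot(P[:,0]-c[0],P[:,1]-c[1])-.0245,g,loss="soft_l1",f_scale=.002); return f.x.round(4),len(P),abs(f.fun).mean().round(4)
E
python3 - <<'E'
from fit import *
a=env.grab_frame("scene");b=env.grab_frame("top")
for n,p in(("scene",a),("top",b)):
    X=cloud(p)
    print(n,"cart",cart(p,(.445,.048)),cart(p,(.445,.048),.01,.1),cart(p,(.445,.048),.1,.2))
    ok=(p["z_map"]>0)
    top=ok&(X[...,2]>.14)&(X[...,2]<.16)&(abs(X[...,0]-.46)<.12)&(abs(X[...,1]-.35)<.05)
    P=X[top][:,:2]; P=P[P[:,1]>.335]
    r=cv2.minAreaRect(P.astype(np.float32)); print("board top",len(P),r,cv2.boxPoints(r).round(3).tolist())
    P=X[ok&(X[...,2]>.116)&(X[...,2]<.13)&(abs(X[...,0]-.46)<.12)&(abs(X[...,1]-.33)<.05)]
    for lo,hi in((.37,.41),(.43,.48),(.51,.56)):
        Q=P[(P[:,0]>lo)&(P[:,0]<hi)]
        if len(Q):print("cheek",len(Q),Q[:,:2].min(0).round(3),Q[:,:2].max(0).round(3),np.median(Q,0).round(3))
    bar=ok&(abs(X[...,2]-.097)<.012)&(X[...,0]>.515)&(X[...,0]<.6)&(X[...,1]>.03)&(X[...,1]<.28)
    Q=X[bar]; l=cv2.fitLine(Q[:,:2].astype(np.float32),cv2.DIST_HUBER,0,.01,.01).ravel(); s=(Q[:,:2]-l[2:])@l[:2]
    print("bar",len(Q),l[:2],l[2:]+l[:2]*s.min(),l[2:]+l[:2]*s.max())
    for nm,c in(("measure",(.335,.215)),("offcut",(.37,.06)),("tee",(.6,-.03)),("brush",(.33,.35)),("aero",(.49,.32))):
        Q=X[ok&(X[...,2]>.009)&(abs(X[...,0]-c[0])<.06)&(abs(X[...,1]-c[1])<(.08 if nm in("offcut","brush") else .055))]
        print(nm,Q.min(0).round(3),Q.max(0).round(3))
o=env.get_obs();print(o["tool_pos"],o["tcp_rot"],o["clock"])
E
```

```text
scene cart (array([0.4415, 0.0383]), 892, np.float64(0.001)) (array([0.4413, 0.0383]), 423, np.float64(0.001)) (array([0.4415, 0.0384]), 559, np.float64(0.001))
board top 367 ((0.4598257541656494, 0.348520964384079), (0.022327780723571777, 0.14942438900470734), 87.98159790039062) [[0.38499999046325684, 0.3400000035762787], [0.5339999794960022, 0.33500000834465027], [0.5350000262260437, 0.3569999933242798], [0.38600000739097595, 0.3619999885559082]]
cheek 129 [0.381 0.301] [0.409 0.362] [0.388 0.341 0.124]
cheek 88 [0.43  0.304] [0.479 0.36 ] [0.461 0.358 0.124]
cheek 40 [0.51 0.31] [0.535 0.358] [0.526 0.355 0.124]
bar 124 [0.04923339 0.9987873 ] [0.53316946 0.09416837] [0.54011045 0.23497889]
measure [0.312 0.171 0.009] [0.359 0.27  0.069]
offcut [ 0.34  -0.017  0.009] [0.43  0.134 0.219]
tee [ 0.572 -0.085  0.009] [0.66  0.013 0.03 ]
brush [0.305 0.27  0.009] [0.39  0.43  0.152]
aero [0.43  0.289 0.009] [0.55  0.361 0.164]
top cart (array([0.4439, 0.0397]), 272, np.float64(0.0003)) (array([0.444 , 0.0396]), 129, np.float64(0.0003)) (array([0.4438, 0.0398]), 171, np.float64(0.0003))
[... 188 characters left out ...]
3330000042915344], [0.5389999747276306, 0.35600000619888306], [0.38999998569488525, 0.3610000014305115]]
cheek 66 [0.385 0.3  ] [0.409 0.356] [0.392 0.332 0.125]
cheek 15 [0.448 0.302] [0.48  0.348] [0.475 0.325 0.127]
cheek 76 [0.528 0.282] [0.55  0.344] [0.534 0.32  0.124]
bar 228 [0.04197885 0.9991185 ] [0.53788803 0.09881536] [0.5454507  0.27881068]
measure [0.316 0.17  0.009] [0.36  0.268 0.072]
offcut [ 0.343 -0.014  0.009] [0.43  0.134 0.221]
tee [ 0.576 -0.085  0.009] [0.66  0.013 0.032]
brush [0.31  0.271 0.009] [0.39  0.43  0.127]
aero [0.43  0.265 0.012] [0.55  0.359 0.167]
[ 0.21092765 -0.64118674  0.25625972] [-1.17651486e-05  9.87401132e-01  1.58237175e-01  1.29821514e-05] 1.95
```

Call:
jog_arm(
  motion=[
    [0.35,0.78,-0.88,0,0,0,0],
    [0.35,0.78,-0.88,0,0,0,0],
    [0.35,0.78,-0.88,0,0,0,0],
    [0.35,0.78,-0.88,0,0,0,0],
    [0.35,0.78,-0.88,0,0,0,0],
    [0.35,0.78,-0.88,0,0,0,0],
    [0.35,0.78,-0.88,0,0,0,0],
    [0.35,0.78,-0.88,0,0,0,0],
    [0.35,0.78,-0.88,0,0,0,0],
    [0.35,0.78,-0.88,0,0,0,0],
    [0.35,0.78,-0.88,0,0,0,0],
    [0.35,0.78,-0.88,0,0,0,0],
  ],
  force=20,
)

```text
clock: 3.45
tool_pos: [0.4351, -0.1215, 0.2567]
tcp_rot: [0.0, 0.987, 0.158, 0.001]
force: [0.5, -0.4, -0.7]
grip_width: 0.348
finger_force: 0.0
```

Call:
jog_arm(
  motion=[
    [0.35,0,0,0,0,0,-10],
    [0.35,0,0,0,0,0,-10],
    [0.35,0,0,0,0,0,-10],
    [0.35,0,0,0,0,0,-10],
    [0.35,0,0,0,0,0,-10],
    [0.35,0,0,0,0,0,-10],
    [0.35,0,0,0,0,0,-10],
    [0.35,0,0,0,0,10,0],
    [0.35,0,0,0,0,10,0],
    [0.35,0,0,0,0,10,0],
    [0.35,0,0,0,0,10,0],
    [0.35,0,0,0,0,10,0],
  ],
)

```text
clock: 4.95
tool_pos: [0.4351, -0.1239, 0.2571]
tcp_rot: [-0.294, 0.65, 0.63, 0.306]
force: [-0.3, 1.4, 0.4]
grip_width: 0.349
finger_force: 0.0
```

```bash
cat > plan.py <<'E'
from fit import *
from scipy.spatial.transform import Rotation as R
O=np.array([.461,.316,0]); th=np.arctan2(.9994,.0336)
xr=np.array([np.cos(th),np.sin(th),0]); yr=np.array([-xr[1],xr[0],0])
def rk(P): d=np.array(P)-O[:len(P)]; return np.array([d@xr[:len(P)],d@yr[:len(P)]]).round(4)
def pose():
    o=env.get_obs(); q=np.array(o["tcp_rot"]); return np.array(o["tool_pos"]),R.from_quat(q[[1,2,3,0]]),o
def target_rot(phi):
    z=np.sin(phi)*xr-np.array([0,0,np.cos(phi)]); y=-yr; return R.from_matrix(np.stack([np.cross(y,z),y,z],1))
def go(target,phi=np.radians(50)):
    p,r,o=pose(); rv=(r.inv()*target_rot(phi)).as_rotvec(degrees=True)
    print("tcp",p.round(4),"turn deg",rv.round(1),"shift units",(r.inv().apply(np.array(target)-p)/.04).round(2),"grip",o["grip_width"],"F",np.array(o["force"]).round(1),"q",np.array(o["qpos"]).round(2),"t",o["clock"])
E
python3 -c "
from plan import *
C=np.array([.443,.039,0]); print(rk(C))
go(C-xr*.085+[0,0,.12])
"
```

```text
[-0.2774  0.0087]
tcp [ 0.4351 -0.1239  0.2571] turn deg [ 0.  -0.2  0.2] shift units [-1.39  0.06  3.69] grip 0.34866436269868817 F [-0.3  1.4  0.4] q [-0.76  0.16  1.95  0.62  1.68 -0.87] t 4.95
```

Call:
jog_arm(
  motion=[
    [0.35,-0.35,0.02,0.9,0,0,0],
    [0.35,-0.35,0.02,0.9,0,0,0],
    [0.35,-0.35,0.02,0.9,0,0,0],
    [0.35,-0.34,0.0,0.95,0,0,0],
    [0.35,0,0,0,0,0,0],
  ],
)

```text
clock: 5.58
tool_pos: [0.4373, -0.045, 0.1182]
tcp_rot: [-0.297, 0.651, 0.63, 0.303]
force: [0.4, 0.5, -1.2]
grip_width: 0.347
finger_force: 0.0
```

```bash
python3 -c "
from plan import *
C=np.array([.443,.039,0])
go(C-xr*.085+[0,0,.04])
p=env.grab_frame('scene');save(p,'appr.png',(330,90,530,240),4)
X=cloud(p);print(cart(p,(.443,.039)))
w=env.grab_frame('wrist');save(w,'wrist.png')
"
```

```text
tcp [ 0.4373 -0.045   0.1182] turn deg [-0.4 -0.2 -0.1] shift units [-1.51  0.08  1.23] grip 0.3473877813439212 F [ 0.4  0.5 -1.2] q [-0.64  0.28  2.13  0.69  1.4  -0.97] t 5.575
(array([0.4415, 0.0384]), 900, np.float64(0.001))
```

View pics/appr.png

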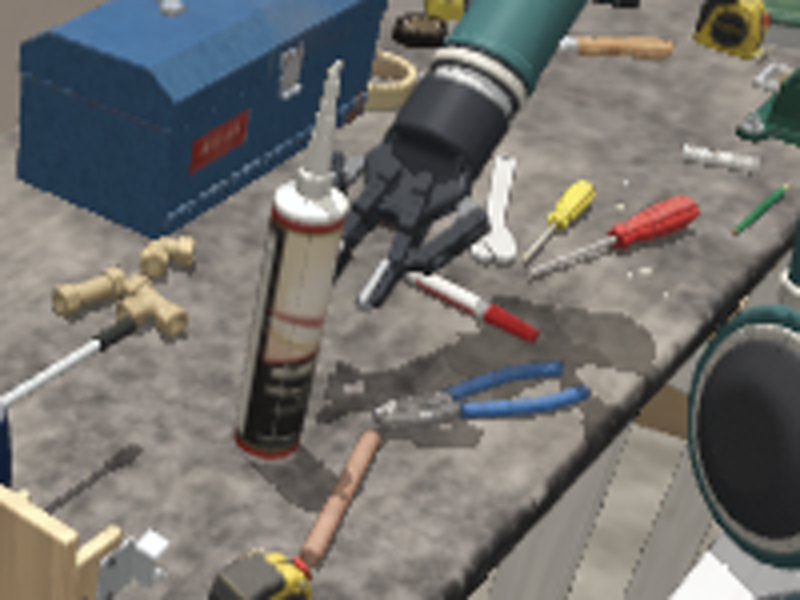

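View pics/wrist.png

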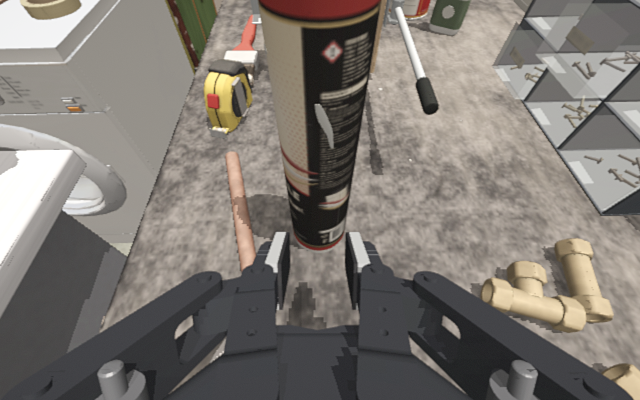

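The wrist view shows the cartridge foot at px (320,240), centred between the fingers at (280,270) and (355,270). The approach crop shows the gripper tilted, behind and clear of the cartridge. I'll check the linkage width against the tape measure and compare the cartridge fits.

```bash
python3 -c "
from plan import *
w=env.grab_frame('wrist');X=cloud(w);ok=w['z_map']>0
p,r,o=pose(); T=r.inv().apply((X-p).reshape(-1,3)).reshape(X.shape)
print('camera in tool',r.inv().apply(-cam(w)[1].T@cam(w)[2]-p).round(3))
m=ok&(abs(T[...,1])<.1)&(T[...,2]<.03)&(X[...,2]>.06)&(X[...,1]<.005)
for z0 in np.arange(-.13,.03,.01):
    q=T[m&(T[...,2]>z0)&(T[...,2]<=z0+.01)]
    if len(q): print(z0.round(2),len(q),q[:,1].min().round(3),q[:,1].max().round(3),'x',q[:,0].min().round(3),q[:,0].max().round(3))
c=cart(w,(.443,.039),.02,.2);print(c)
Cn=np.array([*c[0],0]); print(r.inv().apply(Cn-p).round(3))
X2=X[ok&(X[...,2]>.012)&(X[...,0]>.28)&(X[...,0]<.385)&(X[...,1]>.15)&(X[...,1]<.29)]; print('measure',X2.min(0).round(3),X2.max(0).round(3))
Q=X[ok&(abs(X[...,2]-.097)<.01)&(X[...,0]>.515)&(X[...,0]<.58)&(X[...,1]>.05)&(X[...,1]<.28)]
l=cv2.fitLine(Q[:,:2].astype(np.float32),cv2.DIST_HUBER,0,.01,.01).ravel(); s=(Q[:,:2]-l[2:])@l[:2]
print('bar',len(Q),l[:2],l[2:]+l[:2]*s.min(),l[2:]+l[:2]*s.max())
"
```

```text
camera in tool [ 0.067  0.001 -0.118]
-0.08 7572 -0.065 0.068 x 0.009 0.021
-0.07 15514 -0.065 0.069 x -0.003 0.02
-0.06 11574 -0.061 0.065 x -0.013 0.018
-0.05 6848 -0.056 0.059 x -0.013 0.018
-0.04 6229 -0.052 0.055 x -0.014 0.016
-0.03 3084 -0.049 0.051 x -0.014 0.014
-0.02 1224 -0.041 0.039 x -0.012 0.014
-0.01 720 -0.027 0.03 x -0.012 0.011
-0.0 683 -0.027 0.03 x -0.011 0.011
0.01 506 -0.027 0.03 x -0.011 0.011
0.02 83 -0.02 0.023 x -0.011 0.011
(array([0.4443, 0.0382]), 18240, np.float64(0.0003))
[-0.037  0.001  0.144]
measure [0.316 0.167 0.012] [0.381 0.29  0.085]
bar 1293 [0.04652556 0.9989171 ] [0.53634681 0.09505775] [0.54496989 0.28019775]
```

Run:
```python
s=open('plan.py').read()
a=s.index("def target_rot"); b=s.index("def go")
s=s[:a]+'''f=R.from_euler("z",8,degrees=True).apply(xr)
def target_rot(phi):
    z=np.sin(phi)*f-np.array([0,0,np.cos(phi)]); y=np.cross(f,[0,0,1]); return R.from_matrix(np.stack([np.cross(y,z),y,z],1))
'''+s[b:]
open('plan.py','w').write(s)
from plan import *
go(np.array([.4435,.0385,.0305])-f*.07)
```

```text
tcp [ 0.4404 -0.048   0.1211] turn deg [ 6.1  0.1 -5. ] shift units [-1.46  0.24  1.79] grip 0.34790867014209115 F [ 0.5 -0.2  0.1] q [-0.65  0.27  2.12  0.69  1.4  -0.97] t 5.725
```

Call:
jog_arm(
  motion=[
    [0.235,-0.5,0.08,0.6,0,0,0],
    [0.235,-0.5,0.08,0.6,0,0,0],
    [0.235,-0.46,0.08,0.59,0,0,0],
    [0.235,0,0,0,6.1,0.1,-5.0],
    [0.235,0,0,0,0,0,0],
    [0.235,0,0,0,0,0,0],
  ],
)

```text
clock: 6.48
tool_pos: [0.4506, -0.0309, 0.03]
tcp_rot: [-0.314, 0.606, 0.673, 0.283]
force: [0.0, 0.4, 0.2]
grip_width: 0.235
finger_force: 0.0
```

```bash
python3 -c "
from plan import *
go(np.array([.4435,.0385,.0305])-f*.0486)
w=env.grab_frame('wrist');X=cloud(w);ok=w['z_map']>0
p,r,o=pose(); T=r.inv().apply((X-p).reshape(-1,3)).reshape(X.shape)
print('cart',cart(w,(.443,.039),.02,.2))
m=ok&(abs(T[...,1])<.035)&(abs(T[...,0])<.014)&(T[...,2]>-.005)&(T[...,2]<.035)
q=T[m];print('tip z',np.percentile(q[:,2],[50,95,100]).round(4),'inner',q[q[:,1]>0][:,1].min().round(4),q[q[:,1]<0][:,1].max().round(4),'outer',q[:,1].min().round(4),q[:,1].max().round(4),'lowest world',X[m][:,2].min().round(4))
save(w,'w2.png')
"
```

```text
tcp [ 0.4506 -0.0309  0.03  ] turn deg [ 0.1 -0.  -0. ] shift units [0.35 0.01 0.4 ] grip 0.23509952538962434 F [0.  0.4 0.2] q [-0.57  0.47  2.07  0.67  1.3  -1.1 ] t 6.475
cart (array([0.4443, 0.0382]), 20536, np.float64(0.0004))
tip z [0.0108 0.0341 0.035 ] inner 0.0004 -0.0001 outer -0.035 0.035 lowest world -0.0012
```

View pics/w2.png

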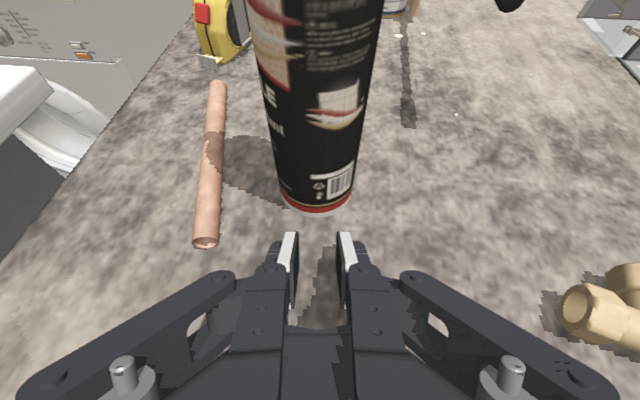

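The picture shows the cartridge foot at px (318,205), centred ahead of the finger gap at (318,250). I push gently along the tool heading.

Call:
jog_arm(
  motion=[
    [0.235,0.129,0,0.153,0,0,0],
    [0.235,0.08,0,0.096,0,0,0],
    [0.235,0.08,0,0.096,0,0,0],
    [0.235,0.08,0,0.096,0,0,0],
    [0.235,0.08,0,0.096,0,0,0],
    [0.235,0.08,0,0.096,0,0,0],
    [0.235,0.08,0,0.096,0,0,0],
    [0.235,0.08,0,0.096,0,0,0],
    [0.235,0.08,0,0.096,0,0,0],
  ],
)

```text
clock: 7.65
tool_pos: [0.4444, 0.0181, 0.029]
tcp_rot: [-0.315, 0.606, 0.674, 0.283]
force: [-0.9, -1.0, 0.3]
grip_width: 0.236
finger_force: 0.8
```

```bash
cat > look.py <<'E'
from plan import *
import sys
g=np.array([float(v) for v in sys.argv[1:3]])
w=env.grab_frame('wrist');s=env.grab_frame('scene')
go([*g,.03])
p,r,o=pose(); out=[]
for lo,hi in((.03,.08),(.12,.2)):
    for P in(w,s): 
        try: out.append(cart(P,g,lo,hi))
        except Exception as e: out.append(None)
print(out)
c=out[0][0]; d=c-p[:2]; print('rack xy',rk(c),'fwd',(d@f[:2]).round(4),'lat',(d@[f[1],-f[0]]).round(4))
E
python3 look.py .440 .068
```

```text
tcp [0.4441 0.0184 0.0291] turn deg [-0.1 -0.1 -0.1] shift units [0.81 0.03 0.94] grip 0.23560207911154982 F [ 0.6 -0.6  0.1] q [-0.5   0.44  2.13  0.72  1.26 -1.09] t 7.75
[(array([0.4411, 0.0624]), 6938, np.float64(0.0017)), (array([0.4378, 0.0634]), 252, np.float64(0.0017)), (array([0.441 , 0.0626]), 7636, np.float64(0.0004)), (array([0.438 , 0.0638]), 462, np.float64(0.001))]
rack xy [-0.2541  0.0114] fwd 0.0441 lat 0.0017
```

Call:
jog_arm(
  motion=[
    [0.235,0.08,0,0.096,0,0,0],
    [0.235,0.12,0,0.143,0,0,0],
    [0.235,0.16,0,0.191,0,0,0],
    [0.235,0.16,0,0.191,0,0,0],
    [0.235,0.16,0,0.191,0,0,0],
    [0.235,0.16,0,0.191,0,0,0],
    [0.235,0.16,0,0.191,0,0,0],
    [0.235,0.16,0,0.191,0,0,0],
    [0.235,0.16,0,0.191,0,0,0],
    [0.235,0.12,0,0.143,0,0,0],
    [0.235,0.08,0,0.096,0,0,0],
    [0.235,0.04,0,0.048,0,0,0],
  ],
)

```text
clock: 9.25
tool_pos: [0.434, 0.1147, 0.0291]
tcp_rot: [-0.315, 0.606, 0.674, 0.283]
force: [0.2, -1.7, -1.0]
grip_width: 0.235
finger_force: 0.6
```

```bash
python3 look.py .431 .158
```

```text
tcp [0.434  0.1146 0.0292] turn deg [-0.1 -0.1 -0. ] shift units [0.71 0.04 0.82] grip 0.23696446641511437 F [0.8 0.7 0.4] q [-0.33  0.39  2.22  0.85  1.17 -1.05] t 9.35
[(array([0.4307, 0.1588]), 7575, np.float64(0.0035)), (array([0.4273, 0.159 ]), 287, np.float64(0.0029)), (array([0.4306, 0.1594]), 7639, np.float64(0.0004)), (array([0.4278, 0.1598]), 502, np.float64(0.0008))]
rack xy [-0.1581  0.025 ] fwd 0.0443 lat 0.0014
```

Run:
```python
from plan import *
for n in("wrist","scene","top"):
    w=env.grab_frame(n); X=cloud(w); ok=w['z_map']>0
    Y=X-O; a=Y@xr; b=Y@yr; z=X[...,2]
    m=ok&(z>.02)&(z<.128)&(a>-.03)&(a<-.005)
    h,_=np.histogram(b[m],bins=np.arange(-.09,.0901,.004)); print(n,"front edges y_r:",{int(1000*(-.09+.004*i)):int(c) for i,c in enumerate(h) if c>3})
    for nm,lo,hi in(("cheek+",.06,.085),("divider",-.012,.012)):
        q=m&(b>lo)&(b<hi)
        if q.sum()>5: print(nm,q.sum(),'y',np.percentile(b[q],[3,50,97]).round(4),'x min',np.percentile(a[q],[2,10]).round(4))
    q=ok&(z>.02)&(z<.14)&(a>.01)&(a<.04)&(b>.012)&(b<.058)
    if q.sum()>5: print('back face',q.sum(),np.percentile(a[q],[10,50,90]).round(4))
    if n=="wrist": save(w,'w3.png')
```

```text
wrist front edges y_r: {-86: 5, -81: 5, -78: 208, -74: 399, -69: 448, -62: 143, -57: 258, -53: 325, -49: 375, -46: 399, -41: 414, -37: 436, -33: 449, -30: 433, -25: 428, -21: 432, -17: 64}
scene front edges y_r: {-17: 5, 2: 4, 70: 4, 74: 43, 78: 44, 82: 16, 86: 14}
cheek+ 102 y [0.0733 0.0781 0.0839] x min [-0.0274 -0.0226]
divider 7 y [-0.0012  0.002   0.0046] x min [-0.0107 -0.0106]
back face 9 [0.0396 0.0399 0.04  ]
top front edges y_r: {-90: 8, -86: 9, -81: 14, -78: 16, -74: 4, -69: 9, -25: 5, -21: 7, -17: 10, -13: 4, -2: 4, 2: 4, 66: 5, 70: 4, 74: 14, 78: 4, 82: 9, 86: 4}
cheek+ 31 y [0.0664 0.0757 0.0829] x min [-0.0298 -0.0295]
divider 10 y [-0.0041  0.0008  0.0026] x min [-0.0103 -0.0099]
back face 19 [0.031  0.0311 0.0312]
```

View pics/w3.png

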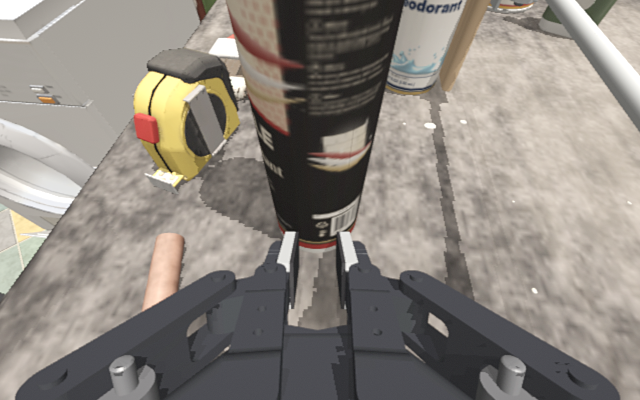

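The picture shows the cartridge foot still seated on both fingers at (318,240), the tape measure clear on the left at (190,120), and the aerosol can at (418,45). The rack reads about 1.5 mm further in +x and 4.5 mm further in +y than I had it, so I update it.

Call:
jog_arm(
  motion=[
    [0.235,0.08,0,0.096,0,0,0],
    [0.235,0.12,0,0.143,0,0,0],
    [0.235,0.16,0,0.191,0,0,0],
    [0.235,0.16,0,0.191,0,0,0],
    [0.235,0.16,0,0.191,0,0,0],
    [0.235,0.12,0,0.143,0,0,0],
    [0.235,0.12,0,0.143,0,0,0],
    [0.235,0.08,0,0.096,0,0,0],
    [0.235,0.04,0,0.048,0,0,0],
  ],
)

```text
clock: 10.62
tool_pos: [0.4271, 0.1791, 0.0292]
tcp_rot: [-0.315, 0.606, 0.674, 0.283]
force: [0.8, -1.6, -0.6]
grip_width: 0.235
finger_force: 0.7
```

```bash
sed -i 's/O=np.array(\[.461,.316,0\])/O=np.array([.4625,.3205,0])/' plan.py; python3 look.py .424 .219
python3 - <<'E'
from plan import *
p=env.grab_frame('top');save(p,'top2.png',(280,170,430,280),5)
X=cloud(p)
print(cart(p,(.424,.219)))
E
```

```text
tcp [0.4271 0.1791 0.0292] turn deg [-0.1 -0.1 -0. ] shift units [0.66 0.03 0.76] grip 0.23858253907915167 F [ 1.  -1.  -0.5] q [-0.2   0.36  2.27  0.95  1.11 -1.02] t 10.725
[(array([0.4237, 0.223 ]), 7872, np.float64(0.0046)), (array([0.4195, 0.2212]), 192, np.float64(0.0059)), (array([0.4236, 0.2237]), 7727, np.float64(0.0004)), (array([0.4209, 0.2242]), 526, np.float64(0.0008))]
rack xy [-0.0987  0.0355] fwd 0.044 lat 0.0013
(array([0.4213, 0.2212]), 148, np.float64(0.0096))
```

View pics/top2.png

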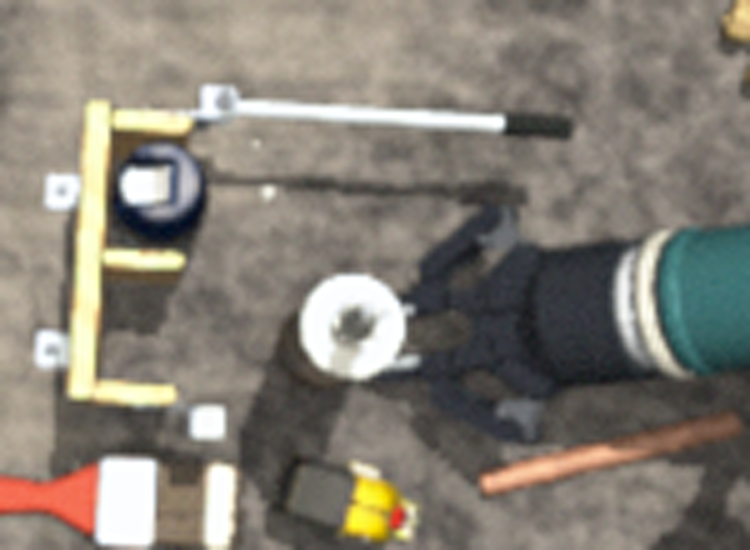

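The crop shows the cartridge cap at (352,327), ahead of the empty bay between (183,261) and (175,394), with the tape measure and bar clear. I check the rack model by reprojecting it into this picture.

Run:
```python
from plan import *
p=env.grab_frame('top')
def pc(X): return ((proj(p,X)-[280,170]+.5)*5).round(0)
def W(a,b,z): return O+a*xr+b*yr+np.array([0,0,z])
print('cart cap',pc([.4237,.2233,.227]))
for n,a,b,z in(("cheek+",-.016,.0705,.125),("div",-.016,0,.125),("cheek-",-.016,-.0705,.125),("back+",.032,.075,.15),("back-",.032,-.075,.15),("pivot",-.033,-.085,.1),("can",0,-.035,.161)): print(n,pc(W(a,b,z)))
# fit rack pose on observed px
obs=[((-.016,.0705,.125),(175,394)),((-.016,0,.125),(183,261)),((-.016,-.0705,.125),(191,122)),((.026,-.075,.15),(110,102)),((.026,.075,.15),(96,398))]
def res(v):
    c,s=np.cos(v[2]),np.sin(v[2]); return np.ravel([pc0([v[0]+a*c-b*s,v[1]+a*s+b*c,z])-np.array(o) for (a,b,z),o in obs])
def pc0(X): return (proj(p,X)-[280,170]+.5)*5
r=least_squares(res,[O[0],O[1],th]); print(r.x,r.fun.round(1), th)
r2=least_squares(lambda v:pc0([v[0],v[1],.227])-[352,327],[.42,.22]); print('cart top view',r2.x)
```

```text
cart cap [361. 322.]
cheek+ [179. 394.]
div [186. 257.]
cheek- [193. 122.]
back+ [ 84. 396.]
back- [101. 101.]
pivot [226. 104.]
can [160. 179.]
[0.46179938 0.32170302 1.53915579] [ 1.9  0.9  0.9 -3.  -0.2  1.2 -0.   0.7 -2.5  0.2] 1.5371888132470153
cart top view [0.42114952 0.22775552]
```

Call:
jog_arm(
  motion=[
    [0.235,0.08,0.02,0.095,0,0,0],
    [0.235,0.12,0.03,0.143,0,0,0],
    [0.235,0.159,0.039,0.19,0,0,0],
    [0.235,0.159,0.039,0.19,0,0,0],
    [0.235,0.159,0.039,0.19,0,0,0],
    [0.235,0.159,0.039,0.19,0,0,0],
    [0.235,0.12,0.03,0.143,0,0,0],
    [0.235,0.08,0.02,0.095,0,0,0],
    [0.235,0.04,0.01,0.048,0,0,0],
  ],
)

```text
clock: 11.95
tool_pos: [0.4306, 0.2469, 0.0292]
tcp_rot: [-0.315, 0.606, 0.674, 0.283]
force: [0.1, -1.1, 0.9]
grip_width: 0.233
finger_force: 0.7
```

```bash
cat > cap.py <<'E'
from plan import *
import sys
g=[float(v) for v in sys.argv[1:3]]
p=env.grab_frame('top'); X=cloud(p)
m=(p['z_map']>0)&(abs(X[...,2]-.222)<.012)&(np.hypot(X[...,0]-g[0],X[...,1]-g[1])<.045)
Q=X[m][:,:2]; c,rad=cv2.minEnclosingCircle(Q.astype(np.float32)); print('top cap mean',Q.mean(0).round(4),'circ',np.round(c,4),round(rad,4),'rack',rk(Q.mean(0)),len(Q))
E
python3 look.py .4255 .288; python3 cap.py .4255 .288
```

```text
tcp [0.4306 0.2468 0.0293] turn deg [-0.1 -0.1 -0. ] shift units [ 0.68 -0.02  0.78] grip 0.23682559925503474 F [ 0.1 -0.2  0.1] q [-0.05  0.36  2.27  1.06  1.05 -0.98] t 12.05
[(array([0.4278, 0.2913]), 10187, np.float64(0.0065)), (array([0.405 , 0.2992]), 31, np.float64(0.0034)), (array([0.4269, 0.2914]), 7732, np.float64(0.0004)), (array([0.424, 0.292]), 569, np.float64(0.0012))]
rack xy [-0.0303  0.0337] fwd 0.0445 lat 0.0019
top cap mean [0.4262 0.2934] circ [0.4265 0.293 ] 0.0248 rack [-0.0283  0.0353] 276
```

Call:
jog_arm(
  motion=[
    [0.235,0.08,0.017,0.095,0,0,0],
    [0.235,0.08,0.017,0.095,0,0,0],
    [0.235,0.08,0.017,0.095,0,0,0],
    [0.235,0.08,0.017,0.095,0,0,0],
    [0.235,0.04,0.009,0.048,0,0,0],
    [0.235,0,0,0,0,0,0],
  ],
)

```text
clock: 12.85
tool_pos: [0.4312, 0.2695, 0.0294]
tcp_rot: [-0.316, 0.606, 0.674, 0.283]
force: [-0.3, -0.5, 0.6]
grip_width: 0.236
finger_force: 0.0
```

Call:
jog_arm(
  motion=[
    [0.235,0.024,0.005,0.029,0,0,0],
    [0.235,0.024,0.005,0.029,0,0,0],
    [0.235,0,0,0,0,0,0],
  ],
)

```text
clock: 13.22
tool_pos: [0.4315, 0.2722, 0.0293]
tcp_rot: [-0.315, 0.606, 0.673, 0.283]
force: [0.4, -0.9, 0.9]
grip_width: 0.232
finger_force: 0.4
```

```bash
python3 look.py .427 .318|tail -2; python3 cap.py .4275 .318
```

```text
[(array([0.4298, 0.3162]), 14334, np.float64(0.008)), (array([0.4116, 0.3371]), 397, np.float64(0.0066)), (array([0.4278, 0.3168]), 9115, np.float64(0.0029)), (array([0.4283, 0.3258]), 896, np.float64(0.0092))]
rack xy [-0.0054  0.0325] fwd 0.0439 lat 0.003
top cap mean [0.4265 0.3185] circ [0.4273 0.318 ] 0.0247 rack [-0.0032  0.0359] 273
```

Call:
jog_arm(
  motion=[
    [0.235,0.024,0.005,0.029,0,0,0],
    [0.235,0.024,0.005,0.029,0,0,0],
    [0.235,0,0,0,0,0,0],
  ],
)

```text
clock: 13.75
tool_pos: [0.4315, 0.2754, 0.0293]
tcp_rot: [-0.315, 0.606, 0.674, 0.283]
force: [0.6, 0.0, -0.5]
grip_width: 0.238
finger_force: 0.4
```

Call:
jog_arm(
  motion=[
    [0.235,0.024,0.005,0.029,0,0,0],
    [0.235,0,0,0,0,0,0],
  ],
)

```text
clock: 14.0
tool_pos: [0.4316, 0.2769, 0.0293]
tcp_rot: [-0.315, 0.606, 0.674, 0.283]
force: [0.9, -0.7, -0.4]
grip_width: 0.238
finger_force: 0.4
```

Call:
jog_arm(
  motion=[
    [0.235,0.016,0.004,0.019,0,0,0],
    [0.235,0,0,0,0,0,0],
  ],
)

```text
clock: 14.25
tool_pos: [0.4316, 0.2778, 0.0293]
tcp_rot: [-0.315, 0.606, 0.674, 0.283]
force: [-0.5, -1.1, 0.6]
grip_width: 0.237
finger_force: 0.5
```

Call:
jog_arm(
  motion=[
    [0.235,0.016,0.004,0.019,0,0,0],
    [0.235,0,0,0,0,0,0],
  ],
)

```text
clock: 14.5
tool_pos: [0.4317, 0.2786, 0.0293]
tcp_rot: [-0.315, 0.606, 0.674, 0.283]
force: [0.1, -3.7, 0.8]
grip_width: 0.232
finger_force: 1.8
```

Call:
jog_arm(
  motion=[
    [0.235,0.016,0.004,0.019,0,0,0],
    [0.235,0,0,0,0,0,0],
  ],
)

```text
clock: 14.75
tool_pos: [0.4319, 0.2791, 0.0291]
tcp_rot: [-0.315, 0.606, 0.674, 0.282]
force: [-0.8, -9.3, 2.5]
grip_width: 0.237
finger_force: 5.7
```

```bash
python3 look.py .427 .322|tail -2; python3 cap.py .4275 .322
```

```text
[(array([0.4293, 0.3218]), 15215, np.float64(0.0085)), (array([0.4122, 0.3378]), 449, np.float64(0.0075)), (array([0.4276, 0.3227]), 10229, np.float64(0.004)), (array([0.4276, 0.33  ]), 895, np.float64(0.0084))]
rack xy [0.0002 0.0332] fwd 0.0428 lat 0.002
top cap mean [0.4273 0.324 ] circ [0.428  0.3241] 0.0247 rack [0.0023 0.0353] 272
```

Force rose to 9 N with the cartridge in line: it's home. Backing off along the same heading, then raising.

Call:
jog_arm(
  motion=[
    [0.235,-0.16,0,-0.191,0,0,0],
    [0.235,-0.32,0,-0.383,0,0,0],
    [0.235,-0.643,0,-0.766,0,0,0],
    [0,-0.643,0,-0.766,0,0,0],
    [0,-0.643,0,-0.766,0,0,0],
    [0,-0.643,0,-0.766,0,0,0],
    [0,-0.643,0,-0.766,0,0,0],
    [0,-0.643,0,-0.766,0,0,0],
    [0,0.68,0,-0.57,0,0,0],
    [0,0.68,0,-0.57,0,0,0],
    [0,0,0,0,0,0,0],
    [0,0,0,0,0,0,0],
  ],
)

```text
clock: 16.4
tool_pos: [0.4601, 0.0113, 0.0994]
tcp_rot: [-0.315, 0.606, 0.674, 0.282]
force: [-0.6, 0.4, -0.3]
grip_width: -0.003
finger_force: 0.0
```

```bash
cat > bar.py <<'E'
from plan import *
V=O-.033*xr-.085*yr
def F(a,rho=.135,off=.018): 
    u=np.cos(a)*yr-np.sin(a)*xr; n=-np.sin(a)*yr-np.cos(a)*xr; return V+rho*u+off*n
def tcp(a,**k): t=F(a,**k)-.011*f; t[2]=.100; return t
def tipangle(name,lo=.515):
    p=env.grab_frame(name);X=cloud(p); Y=X-V; a=np.hypot(Y[...,0],Y[...,1])
    m=(p['z_map']>0)&(abs(X[...,2]-.098)<.009)&(a<.2)&(a>.05)&(Y@xr<.012)
    Q=Y[m]; return Q,p
E
python3 - <<'E'
from bar import *
Q,p=tipangle('top'); print('V',V.round(4))
l=cv2.fitLine(Q[:,:2].astype(np.float32),cv2.DIST_HUBER,0,.01,.01).ravel();s=(Q[:,:2]-l[2:])@l[:2]
print('bar',len(Q),l[:2],(V[:2]+l[2:]+l[:2]*s.min()).round(4)); u=l[:2]*-np.sign(l[1]); print('angle',np.arctan2(-(u@xr[:2]),u@yr[:2]))
t=tcp(1.56,off=.045); go(t-.12*f); go(t)
E
python3 cap.py .4275 .322
```

```text
V [0.5463 0.2847 0.    ]
bar 295 [0.93590623 0.35224932] [0.437  0.1191]
angle 0.3935808872391104
tcp [0.4598 0.0115 0.099 ] turn deg [-0.1 -0.1 -0.1] shift units [-0.12  3.48 -0.19] grip 0.0008909117326852914 F [-0.5  0.1 -0.2] q [-0.5   0.34  2.09  0.7   1.37 -0.99] t 16.45
tcp [0.4598 0.0115 0.099 ] turn deg [-0.1 -0.1 -0.1] shift units [1.81 3.48 2.11] grip 0.0008909117326852914 F [-0.5  0.1 -0.2] q [-0.5   0.34  2.09  0.7   1.37 -0.99] t 16.45
top cap mean [0.4268 0.3239] circ [0.4277 0.324 ] 0.0245 rack [0.0022 0.0358] 270
```

Call:
jog_arm(
  motion=[
    [0,-0.03,0.87,-0.05,0,0,0],
    [0,-0.03,0.87,-0.05,0,0,0],
    [0,-0.03,0.87,-0.05,0,0,0],
    [0,-0.03,0.87,-0.04,0,0,0],
    [0,0,0,0,0,0,0],
    [0,0,0,0,0,0,0],
  ],
)

```text
clock: 17.25
tool_pos: [0.5984, 0.0177, 0.0994]
tcp_rot: [-0.317, 0.606, 0.673, 0.282]
force: [0.4, 0.6, 0.1]
grip_width: 0.004
finger_force: 0.0
```

Run:
```python
from bar import *
w=env.grab_frame('wrist');save(w,'w4.png')
X=cloud(w)
Q=X[(w['z_map']>0)&(abs(X[...,2]-.097)<.01)&(X[...,0]>.51)&(X[...,0]<.58)&(X[...,1]>.085)&(X[...,1]<.27)]
l=cv2.fitLine(Q[:,:2].astype(np.float32),cv2.DIST_HUBER,0,.01,.01).ravel(); s=(Q[:,:2]-l[2:])@l[:2]
print('bar',len(Q),l[:2],l[2:]+l[:2]*s.min(),l[2:]+l[:2]*s.max(), 'z',np.percentile(Q[:,2],[50,98]).round(4))
go(tcp(1.56,off=.045))
```

```text
bar 1883 [0.03953149 0.99921834] [0.54104738 0.09487915] [0.54797085 0.2698802 ] z [0.0988 0.1018]
tcp [0.5983 0.0176 0.0996] turn deg [-0.2 -0.2 -0.2] shift units [1.93 0.02 2.3 ] grip 0.001039847329236779 F [ 0.3 -0.3  0.4] q [-0.39  0.52  1.81  0.75  1.4  -0.86] t 17.3
```

View pics/w4.png

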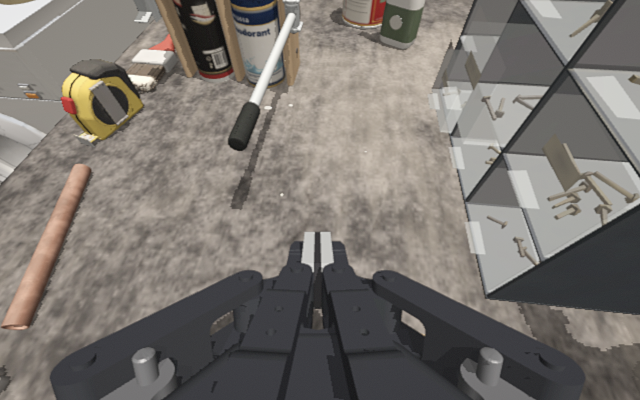

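The wrist view shows the cartridge in its bay at (205,60), the aerosol can at (258,50), the bar tip at (240,135) and the closed fingers at (318,240), on the bar's outer side. The drawer cabinet is on the right, so I check clearance and work out the sweep.

Run:
```python
from bar import *
for n in('wrist','top'):
    w=env.grab_frame(n);X=cloud(w)
    Q=X[(w['z_map']>0)&(X[...,2]>.05)&(X[...,2]<.22)&(X[...,0]>.655)&(X[...,0]<.8)&(X[...,1]>.03)&(X[...,1]<.25)]
    if len(Q): print(n,'cabinet x min',np.percentile(Q[:,0],[.5,2]).round(3),len(Q))
r=target_rot(np.radians(50))
prev=tcp(1.56,off=.045)
print('start',prev.round(3))
for a in np.arange(1.56,-.05,-.13):
    t=tcp(a); print(round(a,2),t.round(4),(r.inv().apply(t-prev)/.04).round(2)); prev=t
```

```text
wrist cabinet x min [0.695 0.698] 43885
top cabinet x min [0.693 0.698] 3951
start [0.586 0.137 0.1  ]
1.56 [0.5595 0.1381 0.1   ] [ 0.07 -0.67  0.08]
1.43 [0.5418 0.1376 0.1   ] [ 0.02 -0.44  0.03]
1.3 [0.5242 0.1395 0.1   ] [ 0.06 -0.43  0.07]
1.17 [0.507  0.1437 0.1   ] [ 0.1  -0.42  0.11]
1.04 [0.4905 0.15   0.1   ] [ 0.13 -0.39  0.15]
0.91 [0.4749 0.1585 0.1   ] [ 0.16 -0.36  0.19]
0.78 [0.4606 0.1688 0.1   ] [ 0.19 -0.33  0.23]
0.65 [0.4478 0.181  0.1   ] [ 0.22 -0.29  0.26]
0.52 [0.4366 0.1947 0.1   ] [ 0.24 -0.24  0.28]
0.39 [0.4273 0.2098 0.1   ] [ 0.26 -0.19  0.31]
0.26 [0.42   0.2259 0.1   ] [ 0.27 -0.14  0.32]
0.13 [0.4149 0.2428 0.1   ] [ 0.28 -0.08  0.33]
0.0 [0.412  0.2603 0.1   ] [ 0.28 -0.03  0.34]
```

Call:
jog_arm(
  motion=[
    [0,0.48,0,0.575,0,0,0],
    [0,0.48,0,0.575,0,0,0],
    [0,0.48,0,0.575,0,0,0],
    [0,0.48,0,0.575,0,0,0],
    [0,0.03,-0.33,0.04,0,0,0],
    [0,0.03,-0.33,0.04,0,0,0],
    [0,0.01,-0.22,0.015,0,0,0],
    [0,0.01,-0.22,0.015,0,0,0],
    [0,0.03,-0.215,0.035,0,0,0],
    [0,0.03,-0.215,0.035,0,0,0],
    [0,0,0,0,0,0,0],
  ],
)

```text
clock: 18.77
tool_pos: [0.5245, 0.139, 0.1003]
tcp_rot: [-0.316, 0.606, 0.673, 0.282]
force: [-0.9, 0.9, -0.3]
grip_width: -0.004
finger_force: 0.0
```

Call:
jog_arm(
  motion=[
    [0,0.05,-0.21,0.055,0,0,0],
    [0,0.05,-0.21,0.055,0,0,0],
    [0,0.065,-0.195,0.075,0,0,0],
    [0,0.065,-0.195,0.075,0,0,0],
    [0,0.08,-0.18,0.095,0,0,0],
    [0,0.08,-0.18,0.095,0,0,0],
    [0,0.095,-0.165,0.115,0,0,0],
    [0,0.095,-0.165,0.115,0,0,0],
    [0,0,0,0,0,0,0],
  ],
)

```text
clock: 19.9
tool_pos: [0.4609, 0.1686, 0.1008]
tcp_rot: [-0.316, 0.606, 0.674, 0.282]
force: [0.4, 0.8, -0.8]
grip_width: 0.002
finger_force: 0.0
```

Run:
```python
from bar import *
w=env.grab_frame('wrist');save(w,'w5.png')
go(tcp(.78))
```

```text
tcp [0.4615 0.1683 0.1009] turn deg [-0.1 -0.1 -0. ] shift units [-0.01 -0.02  0.03] grip 0.00023283926605629493 F [ 0.2 -0.6 -0.3] q [-0.21  0.27  2.19  0.89  1.22 -0.87] t 19.95
```

View pics/w5.png

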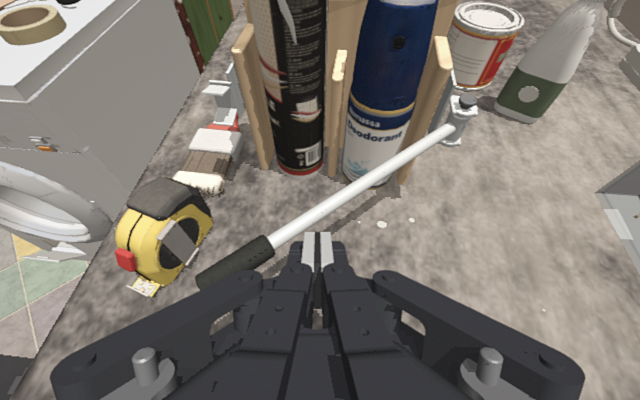

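The bar is following the fingers: its sleeve is at (235,262), contact at (300,235), and the cartridge and can are still in their bays. Continuing.

Call:
jog_arm(
  motion=[
    [0,0.11,-0.145,0.13,0,0,0],
    [0,0.11,-0.145,0.13,0,0,0],
    [0,0.12,-0.12,0.14,0,0,0],
    [0,0.12,-0.12,0.14,0,0,0],
    [0,0.13,-0.095,0.155,0,0,0],
    [0,0.13,-0.095,0.155,0,0,0],
    [0,0.135,-0.07,0.16,0,0,0],
    [0,0.135,-0.07,0.16,0,0,0],
    [0,0.14,-0.04,0.165,0,0,0],
    [0,0,0,0,0,0,0],
  ],
)

```text
clock: 21.2
tool_pos: [0.4181, 0.2344, 0.1013]
tcp_rot: [-0.316, 0.606, 0.674, 0.282]
force: [-0.2, -0.1, 0.1]
grip_width: 0.003
finger_force: 0.0
```

```bash
cat > ang.py <<'E'
from bar import *
w=env.grab_frame('wrist'); X=cloud(w); Y=X-V; b=Y@yr; a=Y@xr
for lo,hi in((.02,.05),(.05,.08),(.08,.115),(.155,.185)):
    m=(w['z_map']>0)&(abs(X[...,2]-.0975)<.006)&(b>lo)&(b<hi)&(a>-.13)&(a<.0075)
    if m.sum()>10: q=a[m]; print(lo,m.sum(),'x',np.median(q).round(4),'angle',np.arctan2(-np.median(q),np.median(b[m])).round(3))
go(tcp(0))
E
python3 ang.py
```

```text
0.02 1019 x -0.0082 angle 0.207
0.05 1096 x -0.0141 angle 0.228
0.08 1026 x -0.0218 angle 0.218
0.155 1442 x -0.037 angle 0.217
tcp [0.4184 0.2342 0.1014] turn deg [-0.1 -0.1 -0. ] shift units [ 0.4  -0.09  0.53] grip 0.000472097598725009 F [ 0.9  1.2 -0.1] q [-0.08  0.19  2.29  0.98  1.14 -0.84] t 21.25
```

Call:
jog_arm(
  motion=[
    [0,0.1,-0.02,0.13,0,0,0],
    [0,0.1,-0.02,0.13,0,0,0],
    [0,0.1,-0.02,0.13,0,0,0],
    [0,0.1,-0.02,0.13,0,0,0],
    [0,0,0,0,0,0,0],
  ],
)

```text
clock: 21.88
tool_pos: [0.4122, 0.2601, 0.1003]
tcp_rot: [-0.316, 0.606, 0.674, 0.282]
force: [-0.7, 0.2, 0.6]
grip_width: 0.001
finger_force: 0.0
```

```bash
python3 ang.py
```

```text
0.02 1191 x -0.0018 angle 0.048
0.05 1223 x -0.0015 angle 0.025
0.08 1055 x -0.0027 angle 0.028
0.155 949 x -0.0055 angle 0.033
tcp [0.4123 0.2599 0.1003] turn deg [-0.1 -0.1 -0. ] shift units [ 0.   -0.01  0.01] grip 0.0018316706849263763 F [ 0.4 -0.   0. ] q [-0.03  0.18  2.3   1.01  1.11 -0.82] t 21.925
```

Nearly shut. Small steps until the stop is felt.

Call:
jog_arm(
  motion=[
    [0,0.024,0,0.029,0,0,0],
    [0,0.024,0,0.029,0,0,0],
    [0,0,0,0,0,0,0],
  ],
)

```text
clock: 22.3
tool_pos: [0.4126, 0.2622, 0.1002]
tcp_rot: [-0.315, 0.606, 0.674, 0.283]
force: [0.1, -4.4, 1.1]
grip_width: 0.0
finger_force: 1.9
```

Call:
jog_arm(
  motion=[
    [0,0.024,0,0.029,0,0,0],
    [0,0,0,0,0,0,0],
  ],
)

```text
clock: 22.55
tool_pos: [0.4127, 0.263, 0.0996]
tcp_rot: [-0.314, 0.606, 0.674, 0.282]
force: [0.3, -6.8, -2.1]
grip_width: -0.003
finger_force: 3.6
```

```bash
python3 ang.py
```

```text
0.02 1216 x -0.0016 angle 0.043
0.05 1258 x -0.0011 angle 0.018
0.08 1078 x -0.0021 angle 0.021
0.155 884 x -0.0046 angle 0.027
tcp [0.4126 0.263  0.0996] turn deg [-0.   0.1 -0. ] shift units [-0.03 -0.02 -0.06] grip 0.00036575598523586126 F [ 0.4 -6.7 -1.8] q [-0.02  0.18  2.3   1.02  1.1  -0.82] t 22.6
```

Call:
jog_arm(
  motion=[
    [0,0.024,0,0.029,0,0,0],
    [0,0,0,0,0,0,0],
  ],
)

```text
clock: 22.85
tool_pos: [0.4129, 0.2636, 0.0988]
tcp_rot: [-0.313, 0.607, 0.674, 0.282]
force: [0.3, -12.6, -2.6]
grip_width: -0.001
finger_force: 5.1
```

```bash
python3 ang.py
```

```text
0.02 1231 x -0.0015 angle 0.041
0.05 1244 x -0.0012 angle 0.019
0.08 1089 x -0.0019 angle 0.02
0.155 885 x -0.0045 angle 0.027
tcp [0.4129 0.2636 0.0988] turn deg [ 0.1  0.2 -0. ] shift units [-0.03 -0.03 -0.08] grip -0.000528352147250436 F [  1.  -13.1  -2.1] q [-0.01  0.18  2.3   1.02  1.1  -0.82] t 22.9
```

The force climbs with no further rotation: the bar is on its stop. Backing off and checking.

Call:
jog_arm(
  motion=[
    [0,-0.08,0,-0.096,0,0,0],
    [0,-0.32,0,-0.383,0,0,0],
    [0,-0.643,0,-0.766,0,0,0],
    [0,-0.643,0,-0.766,0,0,0],
    [0,-0.3,0,-0.36,0,0,0],
    [0,0,0,0,0,0,0],
    [0,0,0,0,0,0,0],
  ],
)

```text
clock: 23.78
tool_pos: [0.4249, 0.1431, 0.1003]
tcp_rot: [-0.316, 0.606, 0.673, 0.283]
force: [0.3, 1.0, 0.1]
grip_width: -0.003
finger_force: 0.0
```

```bash
python3 ang.py; python3 cap.py .4275 .322; python3 -c "
from h import *
save(env.grab_frame('wrist'),'end.png')"
```

```text
0.02 583 x -0.0028 angle 0.073
0.05 570 x -0.0028 angle 0.046
0.08 621 x -0.0034 angle 0.034
0.155 651 x -0.0049 angle 0.029
tcp [0.4247 0.1433 0.1002] turn deg [-0.1 -0.2 -0.1] shift units [ 1.88 -0.    2.26] grip 0.0003775481669720229 F [ 0.2 -0.4  0. ] q [-0.28  0.22  2.25  0.85  1.24 -0.91] t 23.825
top cap mean [0.4267 0.3243] circ [0.4274 0.3243] 0.0247 rack [0.0026 0.0359] 276
```

View pics/end.png

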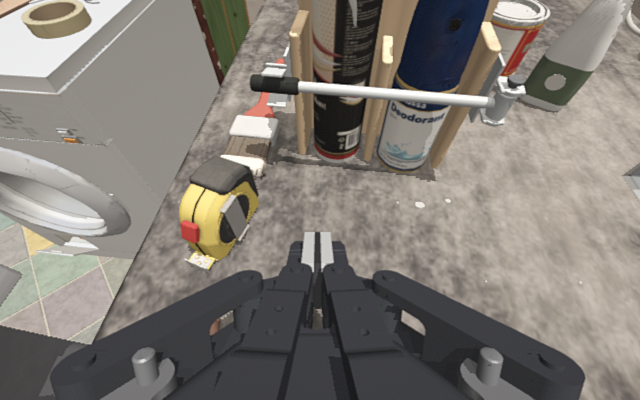

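The final view shows the bar across both bays, from its pivot (505,95) to its sleeve in the catch (270,83). The cartridge stands at (340,90) against the back, and the can and tape measure are in place. Handing in.

```bash
python3 -c "
from rig import env
print(env.finish_job())"
```

```text
the job is handed in; nothing more can be done
None
```

The cartridge is pushed home in the empty bay of the plywood rack and the bar is shut across the front; I handed the job in at about 24 s of the 72 s allowed, and it gave back no verdict.

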